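# Shut and bolt the spring gate of the socket test bay

## Task

One of the two test bays holds the white mains socket with the red switch; the other holds a plain white junction box. Swing the socket bay's sprung gate shut and, holding it against its spring, push its black-knobbed bolt fully down behind the yellow catch so that the gate stays shut when you let go. Leave the gate of the other bay open.

Things in the scene. Friction and masses are not known exactly. Their poses are not given: they have to be found in the camera images.
- bay: Fixed grey tray, 244 mm wide, walls 76 mm high, open front; the white socket with red switch (75 x 110 x 48 mm) stands in it. An identical bay with a plain white box is left or right of it. Origin: on the bench; x to the bay's back, y left, z up. Hinge axis at x -90, y +100 mm. Yellow catch 12 x 44 mm, top at z 25, centred x -105, y -85; a twin backstop at x -42. The bolt goes down between.
- gate (a joint): Angle q of this bay's steel gate (77 mm high), rad: 0 shut, 1.2 open towards the robot on its stop, where a torsion spring holds it; inner stop -0.2. Bolt axis in the bay's frame: x = -90 - 185 sin q, y = 100 - 185 cos q mm. Spring at the bolt: 2.5 N open, 6 N shut. The bolt goes down behind the catch for q from -0.17 to 0 and then rests on it at about +0.02; let go unbolted, the gate flies open.
- bolt (a joint): Travel of the upright bolt at the gate's free end, m: 0 raised (start), 0.026 fully down. It slides with 3 N of friction and stays where left. Raised, its tip is 34 mm above the bench and passes over the catch. Lowered onto the catch or in front of it, it does not latch the gate.
- knob_mid (a point): Centre of the bolt's black upright cylindrical knob, 32 mm in diameter, 30 mm high, turning freely on the bolt; 135 mm above the bench when raised, 109 mm when down. Nothing else on the bays is as high as these knobs. It can be gripped from above across any diameter, swung, and pushed down in the same grip.
- spare_gate (a joint): Hinge angle of the other bay's identical gate, rad; 1.2 = open on its stop, as it starts and must stay.

How it is judged:
On the way:
1. the socket bay's gate is wound shut past the catch (value of joint gate below 0.06 rad), for 0.1 s.
At the end, for the whole second after the job is handed in: the socket bay's gate stays shut (within 0.1 rad) and at rest, its bolt down behind the catch (at least 18 of its 26 mm), and the other bay's gate is open (above 1.0 rad) (value of joint gate below 0.1 rad and value of joint bolt above 0.018 m and velocity of joint gate between -0.05 and 0.05 rad/s and value of joint spare_gate above 1 rad); the robot touches nothing.
It fails at once if the other bay's gate was swung away from its open stop (value of joint spare_gate below 0.9 rad).
It also fails if it takes over 38 s, if anything falls off the work surface, if the arm or the gripper's body presses on something with over 40 N, if the wrist force passes 120 N, or if a joint passes its speed limit or range.

## Robot

A 7-joint arm with a two-finger parallel gripper is mounted at the origin on the work surface. World frame = base frame: x ahead of the robot, y to its left, z up, the work surface at z = 0. Lengths are in m, angles in rad, forces in N, time in s.
With the tool pointing down it reaches from about 0.4 to 0.85 m from the base axis. Payload 10.4 kg.
Tool frame: the origin (TCP) lies at the very end of the fingers, on their centre line; the grasp point (between the pads) lies manip.hold_point_z behind it (manip.hold_point_z is the distance from the TCP to the grasp point, in m); z points along the fingers, y is the direction in which the jaws open and shut (so a half turn about z gives the same grasp; the last joint's range is limited). The gripper opens to 85 mm and grips with 20 to 120 N. Pads are 22 mm wide; open, the fingers measure 114 mm over their backs; the gripper's body (76 mm by 85 mm) begins 54 mm behind the grasp point. The pads swing forward as they close: fully open they stand 13 mm farther back than shut.
Start: joints at [-1.252, 0.332, -0.065, 1.46, 0.022, 1.35, -0.088], TCP at [0.209, 0.589, 0.21] pointing down, gripper open.
Joint ranges: [-2.6, 2.6], [-0.5, 2.12], [-1.47, 1.34], [0.16, 2.42], [-1.27, 4.41], [0.06, 2.06], [-2.6, 2.6]. Speed limits (rad/s): [2.22, 2.22, 2.79, 2.79, 3.14, 3.14, 3.14].

## Interface

Orientations are given as a unit quaternion [x, y, z, w].
In Python, from workcell import manip gives the robot as it stands.
- The arm moves only by the tool jog_arm, never from a script. Its arguments are lists of equal length, an entry for each row: "translation": the shift along the world's x, y, z in mm, a list of three; "turn": the turn about the world's z in degrees. In form: {"translation": [[x, y, z], ...], "turn": [turn, ...]}. A call has 1 to 12 rows; each row is the pose to reach, as a shift and turn from the pose measured when the call began; what a row does not reach only later rows make up. A row lasts 1/12 s, in which the tool goes at most 41.7 mm and 7.16 degrees, less where a joint would pass 70% of its speed; a pose out of reach is approached as far as the arm can. A call with a gripper value outside its range is refused whole. "grip" is the finger opening in mm, from 0 to 85.4, set as the call begins (left out, the last holds). The fingers move at their own pace and stop on an object; "grip_force" is the grip in N (left out, the last holds). Time passes only in rows, so rows that repeat a pose let the fingers close. It gives the time, the measured TCP pose, the force and the opening at its end, in the units of the state.
- manip.get_obs(): the state, without advancing time (a new reading comes with each control period).
- manip.camera(name): name is "side" or "top" or "wrist"; returns a dict with "frame" (400x640x3 uint8, red, green, blue), "mtx" (3x3 intrinsics, pixels), "pose" (4x4, takes a point from camera to world coordinates). Camera axes: x right, y down, z forward; pixel columns grow to the right and rows downward; lengths in m; the calibration is good to about 2 mm. A picture is of the moment at which its call begins. There is no depth.
- manip.hand_in(): hands the job in, once; it reports no verdict.
Trained networks look in a picture, given as the dict that the camera call returned (one of the last four; its "shot" number tells which), for a name from the list of things; names that differ only in an ending like _2 or _b are one class to them, and where a whole thing is asked for, a point or a joint stands for the part that bears it (a point fixed in the world has none). Each returns a list of dicts, best first, with "confidence" (0 to 1); they miss things now and then, are a little off and sometimes report something else, mostly with a low value. They report only what shows in the picture. A call takes as long as a camera call.
- manip.outline_of(picture, label): "mask" (400x640 bool, what is visible of it) and "extent" ([left, top, right, bottom] in pixels, round what is visible of it).
- manip.pinpoint(picture, label): "at" ([column, row] in pixels: a listed point, or the origin of a listed thing).
The state is a dict: "clock": time; "joint_pos": joint angles; "joint_velocities": joint speeds; "tau": joint torques, N m; "position": TCP position; "ee_rot": TCP orientation; "ft_force": force on the tool from outside, world axes, zero at the start; "torque": the same for the moment, N m; "grip_width": opening from 0.0 (shut) to 1.0 (fully open).
Only numpy, scipy, OpenCV 4.12 (cv2) and the standard library are available. Lean on these libraries where they do the work, as an engineer would, in place of code of your own. Each camera call takes 0.05 s, during which the arm holds its last target. There are 200 camera calls.

## Working session

There is one attempt and no reset: what is moved stays moved. The work goes in short steps, Python scripts to look and compute and a tool call to move; the robot and the scene stay as the last step left them, time stands still between calls to the robot, and variables do not carry over. Pictures are saved under pics/ and viewed, about 8 in all and at most 12, crops included, and the job is handed in when it is done.

Besides the shell and the picture viewer there is one more tool, called after "Emit:" as name(argument=value, ...), one argument or row to a line, values as JSON. jog_arm: Moves the arm, as the interface text tells. Its arguments: {"type":"object","properties":{"translation":{"type":"array"},"turn":{"type":"array"},"grip":{"type":"number"},"grip_force":{"type":"number"}},"required":["translation","turn"]}

```bash
mkdir -p pics; python3 - <<'E'
from workcell import manip
import cv2,numpy as np
print(manip.hold_point_z, manip.get_obs())
for n in("top","side"):
    p=manip.camera(n); cv2.imwrite(f"pics/{n}0.png",p["frame"][...,::-1])
    print(n,p["mtx"].tolist(),p["pose"].round(4).tolist())
    for l in("knob_mid","bay"):
        print(l,[(np.round(d["at"],1).tolist(),round(d["confidence"],2)) for d in manip.pinpoint(p,l)])
    for l in("gate","bay"):
        print(l,[(np.round(d["extent"],1).tolist(),round(d["confidence"],2)) for d in manip.outline_of(p,l)])
E
```

```text
0.0187 {'clock': 0.0, 'joint_pos': array([-1.25159446,  0.3328297 , -0.06470132,  1.46093274,  0.02162201,
        1.34986804, -0.08853883]), 'joint_velocities': array([ 0.00061466, -0.00091756,  0.00011665, -0.00028152,  0.0011133 ,
       -0.00236872, -0.00192295]), 'tau': array([ 3.22158476e-04, -6.25448084e+01,  4.93094896e-02, -3.91596937e+01,
        1.61531952e-02,  1.01727553e-02,  3.14346300e-05]), 'position': array([0.20937268, 0.5884757 , 0.20944638]), 'ee_rot': array([ 1.70076072e-01,  9.85430708e-01, -6.66811891e-04, -7.30784107e-05]), 'ft_force': array([-0.77304963, -1.22485884,  0.19956021]), 'torque': array([-0.00238512, -0.02537446, -0.03987628]), 'grip_width': 0.9959845777320522}
top [[412.81064139092916, 0.0, 319.40553866161355], [0.0, 412.81064139092916, 200.4762713096929], [0.0, 0.0, 1.0]] [[-0.0689, -0.9692, 0.2364, 0.4772], [-0.9976, 0.0661, -0.02, -0.0009], [0.0037, -0.2372, -0.9715, 0.8603], [0.0, 0.0, 0.0, 1.0]]
knob_mid [([204.7, 332.5], 0.78)]
bay [([231.2, 200.5], 0.78), ([205.4, 331.1], 0.71)]
gate [([167.3, 234.6, 221.2, 342.5], 0.87), ([192.3, 323.0, 217.0, 343.7], 0.39)]
bay [([159.9, 143.9, 291.0, 338.9], 0.59)]
side [[391.28411563883594, 0.0, 314.59322381564414], [0.0, 391.28411563883594, 203.7334734764393], [0.0, 0.0, 1.0]] [[-0.9523, -0.1841, 0.2433, 0.3976], [-0.3051, 0.5903, -0.7473, 0.7437], [-0.006, -0.7859, -0.6184, 0.6928], [0.0, 0.0, 0.0, 1.0]]
knob_mid [([385.2, 257.8], 0.89)]
bay [([266.0, 270.1], 0.6)]
gate [([282.7, 251.0, 389.8, 301.8], 0.79)]
bay [([201.9, 207.4, 388.6, 321.8], 0.56)]
```

View pics/top0.png

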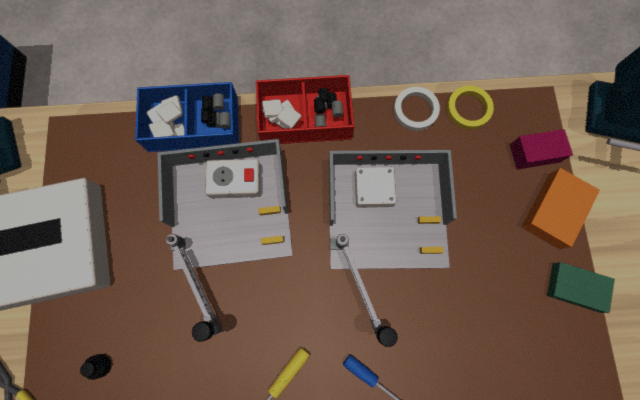

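View pics/side0.png

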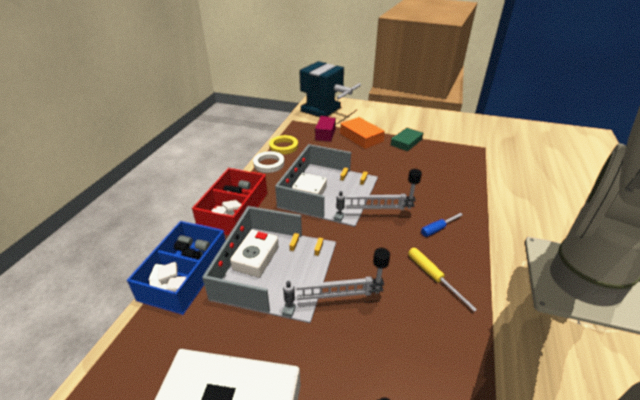

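```bash
cat > h.py <<'E'
import numpy as np,cv2
from workcell import manip
def ray(p,uv):
    d=np.linalg.solve(p["mtx"],[uv[0],uv[1],1.]); T=np.array(p["pose"]); return T[:3,3],T[:3,:3]@d
def onplane(p,uv,z):
    o,d=ray(p,uv); return o+d*(z-o[2])/d[2]
def tri(a):
    A=0;b=0
    for p,uv in a:
        o,d=ray(p,uv); d=d/np.linalg.norm(d); M=np.eye(3)-np.outer(d,d); A=A+M; b=b+M@o
    return np.linalg.solve(A,b)
E
python3 - <<'E'
from h import *
pt=manip.camera("top");ps=manip.camera("side")
def best(p): return manip.pinpoint(p,"knob_mid")
kt=[d["at"] for d in best(pt)];ks=[d["at"] for d in best(ps)]
print(kt,ks)
K=tri([(pt,kt[0]),(ps,ks[0])]);print("tri",K,"top z.135",onplane(pt,kt[0],.135),"side",onplane(ps,ks[0],.135))
hsv=cv2.cvtColor(pt["frame"],cv2.COLOR_RGB2HSV)
m=cv2.inRange(hsv,(20,150,100),(32,255,255)); n,_,st,c=cv2.connectedComponentsWithStats(m)
C=[]
for s,cc in zip(st,c):
    if 30<s[4]<600 and 240<cc[0]<300 and 190<cc[1]<260: C.append(onplane(pt,cc,.024)); print(s,cc,C[-1])
C.sort(key=lambda a:a[0])
src=np.array([[-105,-85],[-42,-85],[-262.4,33]])/1e3; dst=np.array([C[0][:2],C[1][:2],K[:2]])
a=src-src.mean(0);b=dst-dst.mean(0);th=np.arctan2((a[:,0]*b[:,1]-a[:,1]*b[:,0]).sum(),(a*b).sum())
R=np.array([[np.cos(th),-np.sin(th)],[np.sin(th),np.cos(th)]]);t=dst.mean(0)-R@src.mean(0)
print("yaw",np.degrees(th),"org",t,"res mm",1e3*((R@src.T).T+t-dst))
for q in(1.2,1.0,.8,.6,.4,.2,0,-.06,-.1):print(q,(1e3*(R@np.array([-.09-.185*np.sin(q),.1-.185*np.cos(q)])+t)).round(1))
print("hinge",R@[-.09,.1]+t)
E
```

```text
[] [[383.6, 258.4]]Traceback (most recent call last):
  File "<stdin>", line 6, in <module>
IndexError: list index out of range
```

```bash
cat > m.py <<'E'
from h import *
kt=[];ks=[]
for i in range(4):
    pt=manip.camera("top"); kt+=[d["at"] for d in manip.pinpoint(pt,"knob_mid") if abs(d["at"][0]-205)<25]
for i in range(3):
    ps=manip.camera("side"); ks+=[d["at"] for d in manip.pinpoint(ps,"knob_mid") if abs(d["at"][0]-384)<20 and d["at"][1]>235]
print(kt,ks)
kt=[np.median(kt+[[204.7,332.5]],0)];ks=[np.median(ks+[[384.4,258]],0)]
K=tri([(pt,kt[0]),(ps,ks[0])]);print("tri",K,"top z.135",onplane(pt,kt[0],.135),"side",onplane(ps,ks[0],.135))
hsv=cv2.cvtColor(pt["frame"],cv2.COLOR_RGB2HSV)
m=cv2.inRange(hsv,(20,150,100),(32,255,255)); n,_,st,c=cv2.connectedComponentsWithStats(m)
C=[]
for s,cc in zip(st,c):
    if 30<s[4]<600 and 240<cc[0]<300 and 190<cc[1]<260: C.append(onplane(pt,cc,.022)); print(s,cc,C[-1])
C.sort(key=lambda a:a[0])
src=np.array([[-105,-85],[-42,-85],[-262.4,33]])/1e3; dst=np.array([C[0][:2],C[1][:2],K[:2]])
a=src-src.mean(0);b=dst-dst.mean(0);th=np.arctan2((a[:,0]*b[:,1]-a[:,1]*b[:,0]).sum(),(a*b).sum())
R=np.array([[np.cos(th),-np.sin(th)],[np.sin(th),np.cos(th)]]);t=dst.mean(0)-R@src.mean(0)
print("yaw",np.degrees(th),"org",t,"res mm",1e3*((R@src.T).T+t-dst))
for q in(1.2,1.0,.8,.6,.4,.2,0,-.06,-.1):print(q,(1e3*(R@np.array([-.09-.185*np.sin(q),.1-.185*np.cos(q)])+t)).round(1))
print("hinge",R@[-.09,.1]+t)
E
python3 m.py
```

```text
[[201.5, 331.9], [204.7, 333.0], [203.7, 332.0], [203.4, 330.1]] [[382.9, 258.4], [383.1, 258.4], [381.8, 260.8]]
tri [0.43853519 0.19351334 0.13391   ] top z.135 [0.44041072 0.19338458 0.135     ] side [0.436644   0.19436698 0.135     ]
[259 206  21   8 114] [268.98245614 209.69298246] [0.668582  0.0878048 0.022    ]
[262 236  21   8 119] [271.94117647 239.76470588] [0.60533091 0.08429635 0.022     ]
yaw 3.531050210757189 org [0.70421104 0.17585638] res mm [[-0.68542466  0.25449984]
 [-1.05612466  0.6261853 ]
 [ 1.74154933 -0.88068514]]
1.2 [440.3 192.6]
1.0 [459.  160.8]
0.8 [483.7 133.3]
0.6 [513.4 111.3]
0.4 [546.8  95.6]
0.2 [582.7  86.9]
0 [619.6  85.5]
-0.06 [630.7  86.5]
-0.1 [638.   87.5]
hinge [0.60822296 0.27012349]
```

Emit:
jog_arm(
  translation=[
    [20, -35, 0],
    [40, -70, 0],
    [60, -105, 0],
    [80, -140, 0],
    [100, -175, 0],
    [120, -210, 0],
    [140, -245, 0],
    [160, -280, 0],
    [180, -315, 0],
    [203, -350, 0],
    [225, -385, 0],
    [231, -395, 0],
  ],
  turn=[0, 0, 0, 0, 0, 0, 0, 0, 0, 0, 0, 0],
  grip=85,
)

```text
clock: 2.4
position: [0.4435, 0.1877, 0.2107]
ee_rot: [0.174, 0.985, -0.0, 0.001]
ft_force: [-0.1, 0.0, -0.3]
grip_width: 0.998
```

```bash
python3 - <<'E'
from h import *
p=manip.camera("wrist"); cv2.imwrite("pics/w1.png",p["frame"][...,::-1])
print(manip.get_obs()["position"])
for d in manip.pinpoint(p,"knob_mid"): print(d, onplane(p,d["at"],.135))
E
```

```text
[0.44340291 0.18810031 0.21065536]
{'at': [322.5, 196.5], 'confidence': 0.69} [0.44244634 0.19325341 0.135     ]
```

View pics/w1.png

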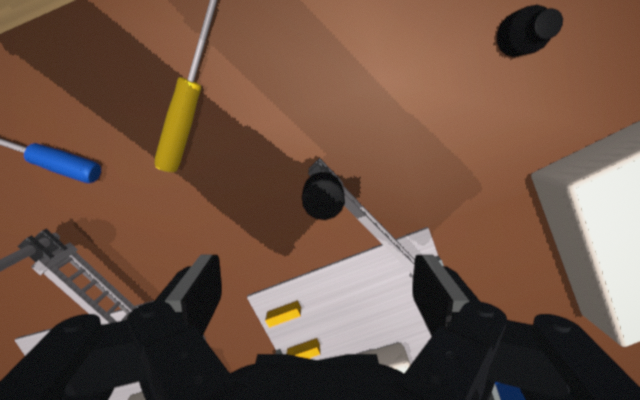

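The wrist view shows the knob at (322,196), centred between the open fingers, in agreement with the other cameras.

Emit:
jog_arm(
  translation=[
    [-2, 5, -25],
    [-2, 5, -55],
    [-2, 5, -80],
    [-2, 5, -93],
    [-2, 5, -94],
    [-2, 5, -94],
  ],
  turn=[0, 0, 0, 0, 0, 0],
)

```text
clock: 3.0
position: [0.4393, 0.1967, 0.1164]
ee_rot: [0.172, 0.985, -0.0, -0.0]
ft_force: [0.7, -0.4, 0.4]
grip_width: 0.996
```

Emit:
jog_arm(
  translation=[
    [0, 0, 0],
    [0, 0, 0],
    [0, 0, 0],
    [0, 0, 0],
    [0, 0, 0],
    [0, 0, 0],
    [0, 0, 0],
    [0, 0, 0],
  ],
  turn=[0, 0, 0, 0, 0, 0, 0, 0],
  grip=20,
  grip_force=50,
)

```text
clock: 3.67
position: [0.4391, 0.1951, 0.1163]
ee_rot: [0.173, 0.985, -0.001, -0.0]
ft_force: [-2.4, -5.5, 1.4]
grip_width: 0.344
```

Emit:
jog_arm(
  translation=[
    [8, -16, 0],
    [19, -32, 0],
    [30, -46, 0],
    [43, -59, 0],
    [57, -71, 0],
    [73, -81, 0],
    [89, -90, 0],
    [106, -97, 0],
    [106, -97, 0],
    [106, -97, 0],
  ],
  turn=[0, 0, 0, 0, 0, 0, 0, 0, 0, 0],
)

```text
clock: 4.5
position: [0.5441, 0.0968, 0.1158]
ee_rot: [0.174, 0.985, -0.002, -0.002]
ft_force: [-7.6, -4.3, 1.7]
grip_width: 0.347
```

Emit:
jog_arm(
  translation=[
    [18, -6, 0],
    [37, -9, 0],
    [55, -11, 0],
    [73, -11, 0],
    [86, -10, 0],
    [91, -9, 0],
    [91, -9, 0],
    [91, -9, 0],
    [91, -9, 0],
  ],
  turn=[0, 0, 0, 0, 0, 0, 0, 0, 0],
)

```text
clock: 5.25
position: [0.6334, 0.087, 0.1153]
ee_rot: [0.174, 0.985, -0.003, -0.003]
ft_force: [-6.0, -5.4, -1.0]
grip_width: 0.346
```

```bash
python3 - <<'E'
from h import *
o=manip.get_obs();print(o["position"],o["ft_force"])
p=manip.camera("top"); cv2.imwrite("pics/t2.png",cv2.resize(p["frame"][120:300,120:440,::-1],None,fx=2.5,fy=2.5))
p=manip.camera("side"); cv2.imwrite("pics/s2.png",cv2.resize(p["frame"][140:330,180:440,::-1],None,fx=3,fy=3))
for d in manip.pinpoint(p,"knob_mid"): print(d, onplane(p,d["at"],.135))
E
```

```text
[0.63339328 0.08698463 0.11527624] [-6.01030028 -5.38387656 -0.98531624]
{'at': [310.0, 209.6], 'confidence': 0.7} [0.62041813 0.09313982 0.135     ]
```

View pics/s2.png

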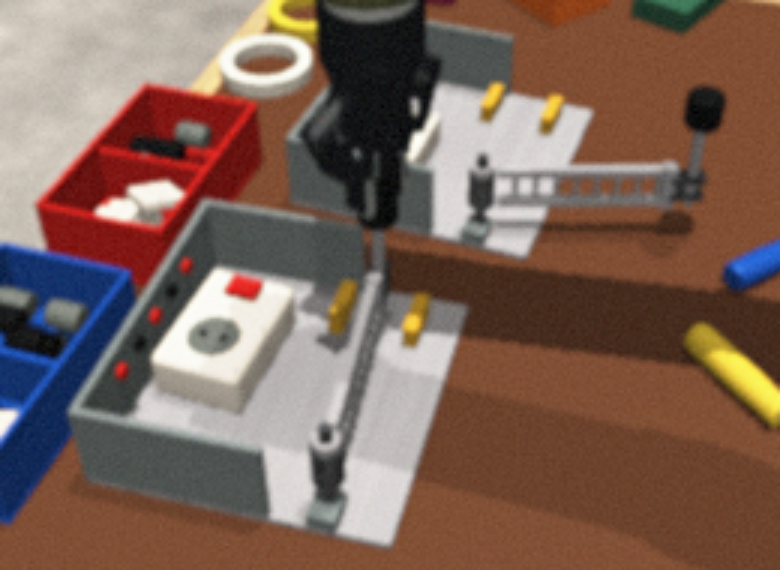

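The crop shows the gate's free end (375,285) between the catch (415,318) and the backstop (343,305), and the other gate still open. I'll push down now.

Emit:
jog_arm(
  translation=[
    [0, 0, -5],
    [0, 0, -11],
    [0, 0, -17],
    [0, 0, -22],
    [0, 0, -26],
    [0, 0, -27],
    [0, 0, -27],
    [0, 0, -27],
  ],
  turn=[0, 0, 0, 0, 0, 0, 0, 0],
)

```text
clock: 6.07
position: [0.6343, 0.0869, 0.0917]
ee_rot: [0.174, 0.985, -0.002, -0.001]
ft_force: [-5.0, -4.6, 19.6]
grip_width: 0.346
```

```bash
python3 - <<'E'
from h import *
p=manip.camera("side"); cv2.imwrite("pics/s3.png",cv2.resize(p["frame"][190:330,240:360,::-1],None,fx=4,fy=4,interpolation=cv2.INTER_CUBIC))
E
```

```text
(no output)
```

View pics/s3.png

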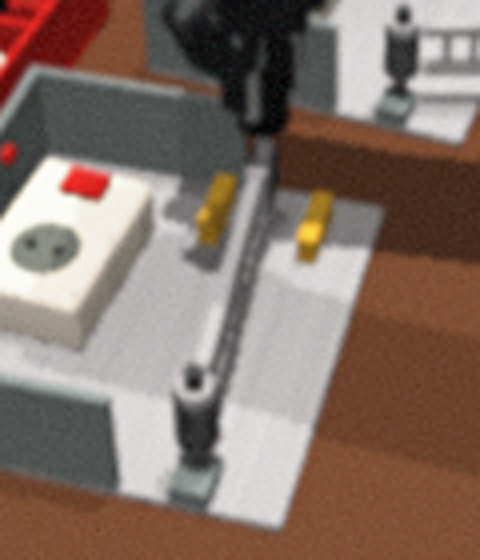

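Emit:
jog_arm(
  translation=[
    [0, 0, -4],
    [0, 0, -6],
    [0, 0, -6],
    [0, 0, -6],
  ],
  turn=[0, 0, 0, 0],
)

```text
clock: 6.45
position: [0.6372, 0.0872, 0.0913]
ee_rot: [0.175, 0.985, -0.001, 0.003]
ft_force: [-5.2, -3.5, 31.3]
grip_width: 0.345
```

Bottomed: 12 N more moved it only 0.4 mm. Still gripping, I'll ease it back against the catch to test the latch.

Emit:
jog_arm(
  translation=[
    [-4, 0, 0],
    [-9, 0, 0],
    [-14, 0, 0],
    [-18, 0, 0],
    [-22, 0, 0],
    [-26, 0, 0],
    [-30, 0, 0],
    [-30, 0, 0],
  ],
  turn=[0, 0, 0, 0, 0, 0, 0, 0],
)

```text
clock: 7.12
position: [0.6122, 0.0855, 0.0929]
ee_rot: [0.175, 0.984, -0.0, 0.01]
ft_force: [25.7, -7.1, -12.6]
grip_width: 0.347
```

The catch holds (26 N reaction). I'll move back to neutral, press down once more, then release and lift.

Emit:
jog_arm(
  translation=[
    [4, 0, -2],
    [8, 0, -4],
    [10, 0, -6],
    [10, 0, -6],
    [8, 0, -2],
    [6, 0, -1],
  ],
  turn=[0, 0, 0, 0, 0, 0],
)

```text
clock: 7.62
position: [0.6169, 0.0853, 0.0925]
ee_rot: [0.176, 0.984, -0.001, 0.009]
ft_force: [-6.0, -4.3, 1.3]
grip_width: 0.347
```

Emit:
jog_arm(
  translation=[
    [0, 0, 0],
    [0, 0, 0],
    [0, 0, 0],
    [0, 0, 0],
    [0, 0, 0],
    [0, 0, 0],
    [0, 0, 0],
  ],
  turn=[0, 0, 0, 0, 0, 0, 0],
  grip=85,
)

```text
clock: 8.2
position: [0.617, 0.0854, 0.0924]
ee_rot: [0.176, 0.984, -0.001, 0.009]
ft_force: [0.2, 0.6, 0.8]
grip_width: 0.995
```

Emit:
jog_arm(
  translation=[
    [0, 0, 15],
    [0, 0, 40],
    [0, 0, 75],
    [0, 0, 110],
    [0, 0, 140],
    [-10, 30, 150],
    [-25, 65, 150],
    [-40, 100, 150],
    [-55, 135, 150],
    [-70, 170, 150],
    [-80, 190, 150],
    [-80, 190, 150],
  ],
  turn=[0, 0, 0, 0, 0, 0, 0, 0, 0, 0, 0, 0],
)

```text
clock: 9.2
position: [0.5336, 0.2819, 0.242]
ee_rot: [0.171, 0.985, 0.0, 0.008]
ft_force: [0.9, 0.3, -0.1]
grip_width: 0.997
```

```bash
python3 - <<'E'
from h import *
ps=manip.camera("side"); pt=manip.camera("top")
cv2.imwrite("pics/s4.png",cv2.resize(ps["frame"][140:330,180:440,::-1],None,fx=3,fy=3))
cv2.imwrite("pics/t4.png",cv2.resize(pt["frame"][120:360,120:440,::-1],None,fx=2.4,fy=2.4))
S=manip.pinpoint(ps,"knob_mid");T=manip.pinpoint(pt,"knob_mid")
for n,p,D in(("s",ps,S),("t",pt,T)):
    for d in D: print(n,d["at"],d["confidence"],onplane(p,d["at"],.109))
if S and T: print(tri([(ps,S[0]["at"]),(pt,T[0]["at"])]))
E
```

```text
s [313.5, 216.1] 0.71 [0.61554318 0.08311872 0.109     ]
t [266.6, 228.2] 0.63 [0.61412428 0.08437713 0.109     ]
[0.61452856 0.08435852 0.11005881]
```

View pics/s4.png

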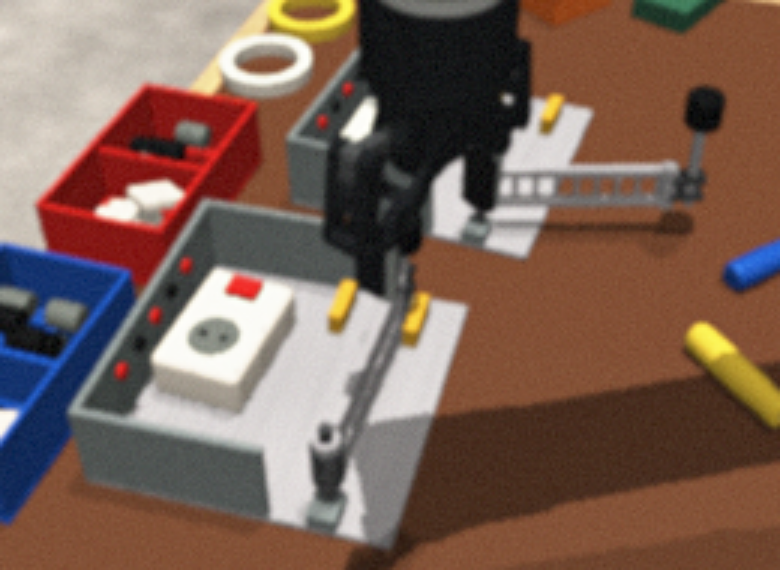

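View pics/t4.png

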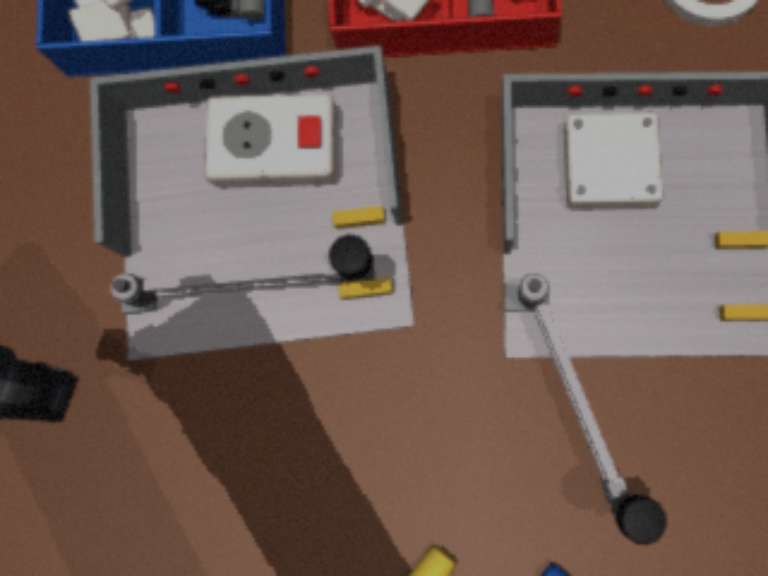

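The gate is shut with the knob at z ≈ 0.110 (fully down), at (350,258) in the top crop. The other gate is still open, and the arm is clear.

```bash
python3 -c "
from workcell import manip
print(manip.hand_in())"
```

```text
the job is handed in; nothing more can be done
None
```

The socket bay's gate (the left bay) is shut and stayed shut after I let go. I handed the job in at about 9 s on the robot's clock; no verdict was reported.

**What I did:** I gripped the black knob from above, swung the gate to about q = −0.08 and pushed the bolt down until it bottomed. Still gripping, I pulled it back to test it; the catch held with about 26 N. Then I released the knob and moved the arm clear.

**Last checks:**
- **Gate:** with the knob released, the cameras put it at x = 0.6145 m, which matches the bolt resting on the catch at about q = +0.02.
- **Bolt:** the knob's height triangulated to 0.110 m, against 0.109 m for fully down.
- **Other bay:** its gate is still on its open stop in both camera views.
- **Arm:** the force reading was near zero and the gripper was touching nothing.

**One small disagreement:** the tool travelled 24 to 25 mm on the push rather than 26 mm. Pressing 12 N harder moved it only 0.4 mm more, so I took the bolt as bottomed.

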